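# Open the cinnamon jar

## Task

Open the blue spice jar with the brass cap: unscrew the cap anticlockwise without pulling on it until its thread lets go, then lift it straight off the jar. Set it down (do not drop it) right way up on the round cork mat and let go. The jar with the steel cap stays shut.

Things in the scene. Friction and masses are not known exactly. Their poses are not given: they have to be found in the camera images.
- brass_cap: Round brass screw cap, knurled, on the jar at the start: 58 mm across, 36 mm high, about 80 g; grip it across at any yaw, firmly (30 N or more). Origin: centre of its underside; z up. A quick thread holds it: turned anticlockwise from above, easily, it is free after at most 65 degrees; a stop blocks it from 130 degrees on. Turn 80 to 90 degrees, at constant height (the thread has 1 to 4 mm play).
- cinnamon_jar: Blue glazed ceramic jar (for cinnamon sticks) under the brass cap: 52 mm across, fixed in a dark wooden foot 84 x 84 x 24 mm, so it neither turns nor tips. Origin: centre of the foot's underside, on the worktop. Its neck (46 mm over the thread) ends 115 mm above the origin. The seated cap spans 83 to 119 mm above it; fingertips may reach below the cap's rim. Lifted 40 mm, the cap is clear.
- cork_mat: Round cork mat, 110 mm across, 6 mm thick, flat and fixed on the worktop. Origin: centre of its underside; its top lies 6 mm above the origin.
- steel_capped_jar: The other jar, same size and shape on the same kind of foot, with a steel-grey cap; shut tight and fixed. Not to be handled. Origin: centre of the foot's underside.
There are look-alikes about, which are no part of the job. What is shaped like the cinnamon_jar but purple or turquoise is not meant.

How it is judged:
On the way, in this order (a step that is already met when the one before it is completed fails the run):
1. the brass cap has been turned by about 57 degrees or more on its jar, still down on the neck (angle between the x axis of brass_cap and the x axis of cinnamon_jar, either way round above 1 rad and z of brass_cap in the frame of cinnamon_jar below 0.092 m and horizontal distance between brass_cap and cinnamon_jar below 0.006 m), for 0.05 s.
2. the cap is lifted clear above the jar's neck, held by the fingers (z of brass_cap in the frame of cinnamon_jar above 0.118 m and contact force between the fingers and brass_cap above 0.5 N), for 0.05 s.
3. the cap is brought down to within 15 mm of the cork mat, still in the fingers (height (world z) of brass_cap below 0.021 m and horizontal distance between brass_cap and cork_mat below 0.045 m and contact force between the fingers and brass_cap above 0.5 N), for 0.02 s.
At the end, for the whole second after the job is handed in: The brass cap stands right way up (within 8 degrees) flat on the cork mat, its centre within 40 mm of the mat's centre, at rest and let go (horizontal distance between brass_cap and cork_mat below 0.04 m and height (world z) of brass_cap between 0.002 and 0.011 m and angle between brass_cap's own z axis and vertical below 0.15 rad and linear speed of brass_cap below 0.03 m/s and not (contact force between the fingers and brass_cap above 0.1 N)); the robot touches nothing.
It fails at once if the robot presses on the jar with the steel cap with more than 10 N (contact force between steel_capped_jar and anything else above 10 N).
It also fails if it takes over 48 s, if anything falls off the work surface, if the arm or the gripper's body presses on something with over 40 N, if the wrist force passes 120 N, or if a joint passes its speed limit or range.

## Robot

A 6-joint arm with a two-finger parallel gripper is mounted at the origin on a cart in front of the work surface, level with it; the furniture and walls round the work are solid. World frame = base frame: x ahead of the robot, y to its left, z up, the work surface at z = 0. Lengths are in m, angles in rad, forces in N, time in s.
With the tool pointing down it reaches from about 0.35 to 0.775 m from the base axis. Payload 5.5 kg.
Tool frame: the origin (TCP) lies at the very end of the fingers, on their centre line; the grasp point (between the pads) lies env.pinch_z behind it (env.pinch_z is the distance from the TCP to the grasp point, in m); z points along the fingers, y is the line along which they close (so a half turn about z gives the same grasp; the last joint's range is limited). The gripper opens to 85 mm and grips with 20 to 120 N. Pads are 22 mm wide; open, the fingers measure 114 mm over their backs; the gripper's body (76 mm by 85 mm) begins 54 mm behind the grasp point. The pads swing forward as they close: fully open they stand 13 mm farther back than shut.
Start: joints at [1.135, 0.313, 0.046, 1.304, 0, 1.431], TCP at [0.168, 0.55, 0.231] pointing down, gripper open.
Joint ranges: [-2.76, 2.76], [-0.86, 1.69], [-1.03, 1.26], [-2.2, 2.34], [-1.47, 1.5], [-3.14, 3.14]. Speed limits (rad/s): [2.57, 2.57, 3.14, 3.14, 3.14, 3.14].

## Interface

Orientations are given as a unit quaternion [w, x, y, z].
In Python, from workcell import env, eyes gives the robot as it stands.
- The arm moves only by the shell command python3 -m jog 'ROWS' [FORCE]. ROWS is JSON, one flat list of numbers, 7 for each row, row after row: the shift along the world's x, y, z as a fraction of full scale, then the turn, a rotation vector about the world's x, y, z as a fraction of full scale, then the opening, from -1 (shut) to 1 (fully open), so that 0 is half open. A call has 1 to 12 rows; each row is the pose to reach, as a shift and turn from the pose commanded when the call began, turning the shorter way round; what a row does not reach only later rows make up. Full scale, the value 1, is 20 cm for a shift and pi rad for a turn. A row lasts 1/12 s, in which the tool goes at most 41.7 mm and 7.16 degrees, less where a joint would pass 70% of its speed; a pose out of reach is approached as far as the arm can. A call with a number of a shift or a turn outside -1 to 1 is refused whole. A call with a gripper value outside its range is refused whole. The fingers move at their own pace and stop on an object; FORCE is the grip in N (left out, the last holds). Time passes only in rows, so rows that repeat a pose let the fingers close. It gives the time, the measured TCP pose, the force, the opening and the grip force at its end, in the units of the state.
- env.get_state(): the state, without advancing time (a new reading comes with each control period).
- eyes.read_camera(name): name is "side" or "top" or "wrist"; returns (picture, depth): 384x512x3 uint8, red, green, blue; 384x512 float32, m along the optical axis (not along the pixel's ray), 0 where there is no reading.
- eyes.calibration(name): a dict with "fx", "fy", "cx", "cy" (pixels), "R" (3x3) and "t" (3): a world point X has camera coordinates R X + t; the wrist camera has in their place "tool_from_camera" (4x4, takes a point from camera to tool coordinates, whose origin is the TCP and whose axes are the flange's). Camera axes: x right, y down, z forward; pixel columns grow to the right and rows downward; lengths in m; the calibration is good to about 2 mm. A picture is of the moment at which its call begins: read the wrist's pose just before it. calibration takes no time and is no camera call.
- env.hand_in(): hands the job in; it is judged then, once.
The state is a dict: "clock": time; "joint_pos": joint angles; "qvel": joint speeds; "tau": joint torques, N m; "tcp_pos": TCP position; "orientation": TCP orientation; "wrist_force": force on the tool from outside, world axes, zero at the start; "ft_torque": the same for the moment, N m; "finger_gap": finger opening in m; "grip_force": force on a finger pad.
Only numpy, scipy, OpenCV 4.12 (cv2) and the standard library are available. Lean on these libraries where they do the work, as an engineer would, in place of code of your own. Each camera call takes 0.05 s, during which the arm holds its last target. There are 200 camera calls.

## Working session

There is one attempt and no reset: what is moved stays moved. The work goes in short steps, Python scripts to look and compute and a shell command to move; the robot and the scene stay as the last step left them, time stands still between calls to the robot, and variables do not carry over. Pictures are saved under pics/ and viewed, at most 10 in all, crops included, and the job is handed in when it is done.

```bash
mkdir -p pics; cat > h.py <<'E'
import numpy as np, cv2
from workcell import env, eyes
def ray(name,u,v):
    c=eyes.calibration(name);R=np.array(c["R"]);t=np.array(c["t"])
    return -R.T@t, R.T@np.array([(u-c["cx"])/c["fx"],(v-c["cy"])/c["fy"],1])
def onplane(name,u,v,z):
    o,d=ray(name,u,v); return o+d*(z-o[2])/d[2]
def cloud(name,d):
    c=eyes.calibration(name);R=np.array(c["R"]);t=np.array(c["t"])
    v,u=np.mgrid[:384,:512]
    P=np.stack([(u-c["cx"])/c["fx"]*d,(v-c["cy"])/c["fy"]*d,d],-1)
    return (P-t)@R
E
python3 - <<'E'
from h import *
s=env.get_state();print({k:np.round(v,3).tolist() for k,v in s.items()},env.pinch_z)
ims=[]
for n in("top","side"):
    p,d=eyes.read_camera(n);np.savez("pics/%s.npz"%n,p=p,d=d)
    cv2.imwrite("pics/%s.png"%n,p[...,::-1])
E
```

```text
{'clock': 0.0, 'joint_pos': [1.135, 0.314, 0.045, 1.304, -0.0, 1.431], 'qvel': [-0.001, -0.001, -0.001, 0.001, 0.001, 0.002], 'tau': [-0.001, -48.063, 29.853, 0.019, -0.0, -0.0], 'tcp_pos': [0.167, 0.55, 0.23], 'orientation': [-0.0, 0.147, 0.989, -0.001], 'wrist_force': [-0.224, 0.424, 0.213], 'ft_torque': [-0.013, 0.036, 0.028], 'grip_force': 0.0, 'finger_gap': 0.086} 0.0187
```

View pics/top.png

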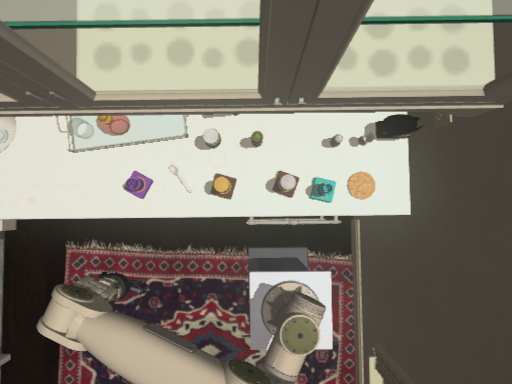

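View pics/side.png

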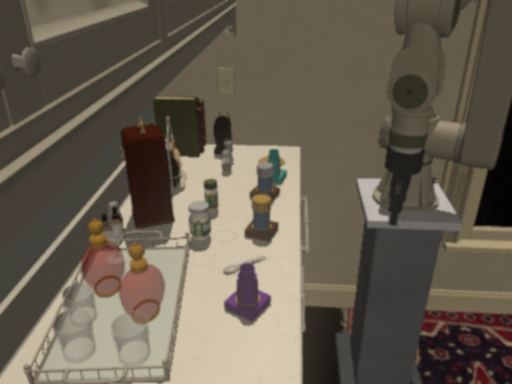

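In the top view the cork mat is at (361,185). The jar candidates are purple (138,185), brass-capped (223,185), steel-capped (287,183) and turquoise (323,188). In the side view the brass-capped jar at (261,212) has a blue body, so it fits the description. I'll confirm that in a crop and measure.

```bash
python3 - <<'E'
from h import *
T=np.load("pics/top.npz");S=np.load("pics/side.npz")
a=cv2.resize(T["p"][160:210,120:390],None,fx=2.9,fy=2.9,interpolation=3)
b=cv2.resize(S["p"][140:250,200:320],None,fx=3.5,fy=3.5,interpolation=3)
W=np.zeros((a.shape[0]+b.shape[0],a.shape[1],3),np.uint8);W[:a.shape[0]]=a;W[a.shape[0]:,:b.shape[1]]=b
cv2.imwrite("pics/crop.png",W[...,::-1])
P=cloud("top",T["d"]);hsv=cv2.cvtColor(T["p"],cv2.COLOR_RGB2HSV)
def near(u,v,r):
    m=np.zeros((384,512),bool);m[v-r:v+r+1,u-r:u+r+1]=1;return m
for n,u,v in[("brass",223,185),("steel",287,183),("turq",323,188),("purp",138,185),("cork",361,185)]:
    m=near(u,v,18);Q=P[m];
    zs=Q[:,2];top=Q[zs>np.percentile(zs,99)-.006] if n!="cork" else Q[(hsv[m][:,1]>70)]
    print(n,"zmax",zs.max().round(3),"mean",top.mean(0).round(3),"mid",((top.min(0)+top.max(0))/2).round(3),"ext",np.ptp(top,0).round(3),hsv[v,u])
# brass foot
m=near(223,185,20);f=m&(P[...,2]>.014)&(P[...,2]<.034)
c=P[f];print("foot",((c.min(0)+c.max(0))/2).round(3),cv2.minAreaRect((c[:,:2]*1000).astype(np.float32)))
P2=cloud("side",S["d"])
m=near(261,200,8);h=cv2.cvtColor(S["p"],cv2.COLOR_RGB2HSV)
for v in range(190,242,4):print(v,P2[v,261].round(3),h[v,261])
print(T["d"][185,361],np.round(eyes.calibration("top")["fx"]))
# top heights of everything near robot
E
```

```text
brass zmax 1.549 mean [0.48  0.252 0.176] mid [0.448 0.208 0.833] ext [0.126 0.145 1.43 ] [ 20 139 217]
steel zmax 1.549 mean [0.484 0.019 0.194] mid [0.45  0.061 0.834] ext [0.13  0.148 1.429] [ 15  17 206]
turq zmax 1.549 mean [ 0.455 -0.095  0.294] mid [ 0.433 -0.006  0.829] ext [0.096 0.283 1.439] [ 86 121 148]
purp zmax 1.549 mean [0.487 0.559 0.214] mid [0.449 0.371 0.829] ext [0.127 0.472 1.439] [141 111 152]
cork zmax 1.549 mean [ 0.482 -0.285  0.014] mid [ 0.46  -0.103  0.772] ext [0.149 0.477 1.553] [ 16 117 214]
foot [0.486 0.257 0.024] ((485.7625427246094, 259.61138916015625), (90.37691497802734, 83.75496673583984), 73.1190414428711)
190 [0.503 0.031 0.032] [99 35 72]
194 [0.502 0.051 0.026] [ 19 139 121]
198 [0.486 0.262 0.123] [ 19 147 161]
202 [0.485 0.279 0.119] [ 19 144 145]
206 [0.485 0.286 0.109] [ 20 126 105]
210 [0.485 0.286 0.096] [ 19 108 104]
214 [0.485 0.281 0.08 ] [60  7 72]
218 [0.485 0.285 0.068] [98 38 73]
222 [0.485 0.284 0.054] [100  31  74]
226 [0.485 0.284 0.04 ] [101  37  76]
230 [0.485 0.284 0.026] [21 45 73]
234 [0.484 0.297 0.02 ] [14 85 66]
238 [0.484 0.302 0.009] [14 73 70]
1.538573 392.0
```

View pics/crop.png

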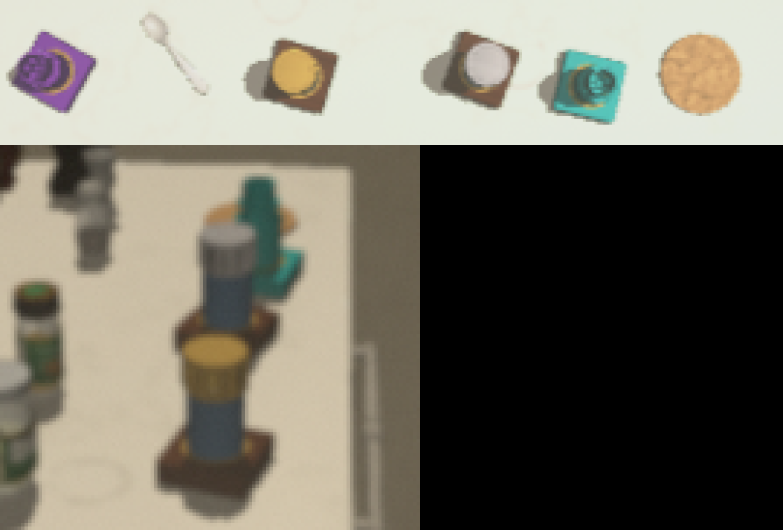

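The crop confirms it: the brass cap at (223,185) sits on a blue body. The steel-capped jar next to it at (287,183) stays shut, and the purple and turquoise ones are decoys. Next I'll get precise positions.

```bash
python3 - <<'E'
from h import *
T=np.load("pics/top.npz");S=np.load("pics/side.npz");P=cloud("top",T["d"]);hsv=cv2.cvtColor(T["p"],cv2.COLOR_RGB2HSV)
d=T["d"]
def win(u,v,r):
    m=np.zeros((384,512),bool);m[v-r:v+r+1,u-r:u+r+1]=1;return m&(d>.2)
for n,u,v,z0,z1 in[("brass",223,185,.112,.13),("bfoot",223,185,.016,.034),("steel",287,183,.11,.13),("sfoot",287,183,.016,.034),("turq",323,188,.05,.2),("tfoot",323,188,.016,.034)]:
    m=win(u,v,17)&(P[...,2]>z0)&(P[...,2]<z1);Q=P[m];print(n,m.sum(),np.median(Q,0).round(3),((Q.min(0)+Q.max(0))/2).round(3),np.ptp(Q,0).round(3),cv2.minAreaRect((Q[:,:2]*1000).astype(np.float32)))
for n,u,v,lo,z in[("brass",223,185,(15,100,150),.119),("cork",361,185,(8,60,120),.006)]:
    m=(cv2.inRange(hsv,lo,(28,255,255))>0)&win(u,v,18)
    c=max(cv2.findContours(m.astype(np.uint8),0,1)[0],key=cv2.contourArea)
    (x,y),r=cv2.minEnclosingCircle(c);M=cv2.moments(c);cx,cy=M["m10"]/M["m00"],M["m01"]/M["m00"]
    print(n,(x,y,r),(cx,cy),onplane("top",cx,cy,z).round(4),onplane("top",x,y,z).round(4))
h=cv2.cvtColor(S["p"],cv2.COLOR_RGB2HSV);P2=cloud("side",S["d"])
m=(cv2.inRange(h,(15,90,60),(28,255,255))>0);w=np.zeros_like(m);w[190:216,248:275]=1;m&=w&(P2[...,1]>.2)&(P2[...,1]<.3)
Q=P2[m];print("side brass",m.sum(),((Q.min(0)+Q.max(0))/2).round(3),np.ptp(Q,0).round(3))
# obstacles
A=P[(d>.2)&(P[...,0]>.3)&(P[...,0]<.62)&(P[...,1]>-.4)&(P[...,1]<.4)];print("max z x<.62",A[:,2].max())
for x in np.arange(.4,.9,.04):
    B=P[(d>.2)&(abs(P[...,0]-x)<.02)&(abs(P[...,1])<.35)];print(x.round(2),B[:,2].max().round(2) if len(B) else None,end="; ")
E
```

```text
brass 186 [0.485 0.256 0.12 ] [0.485 0.257 0.12 ] [0.052 0.056 0.015] ((485.4720153808594, 256.7027587890625), (55.67192840576172, 51.96623992919922), 89.42705535888672)
bfoot 257 [0.473 0.243 0.024] [0.486 0.257 0.025] [0.098 0.098 0.018] ((484.9606018066406, 256.7565002441406), (83.82963562011719, 83.85446166992188), 73.39817810058594)
steel 188 [0.49  0.013 0.119] [0.49  0.011 0.12 ] [0.052 0.056 0.017] ((489.8636474609375, 11.461984634399414), (55.53941345214844, 51.783267974853516), 89.48542022705078)
sfoot 256 [0.478 0.024 0.024] [0.489 0.013 0.024] [0.102 0.102 0.016] ((490.1820373535156, 12.337081909179688), (84.23057556152344, 84.03265380859375), 68.57787322998047)
turq 159 [ 0.465 -0.128  0.089] [ 0.467 -0.134  0.086] [0.049 0.052 0.07 ] ((466.1133117675781, -131.78378295898438), (49.932960510253906, 48.97742462158203), 26.912500381469727)
tfoot 294 [ 0.46  -0.123  0.024] [ 0.466 -0.132  0.025] [0.099 0.098 0.018] ((466.1438903808594, -133.47235107421875), (84.17794799804688, 84.05693054199219), 76.07530212402344)
brass (222.3333282470703, 184.3333282470703, 9.067753791809082) (221.7308377896613, 183.9554367201426) [0.4855 0.252  0.119 ] [0.4841 0.2498 0.119 ]
cork (360.9378967285156, 185.01634216308594, 13.938026428222656) (360.99761478831243, 184.97674418604652) [ 0.4827 -0.2874  0.006 ] [ 0.4825 -0.2872  0.006 ]
side brass 289 [0.487 0.263 0.105] [0.054 0.06  0.037]
max z x<.62 0.1290124347489542
0.4 0.02; 0.44 0.12; 0.48 0.13; 0.52 0.13; 0.56 0.01; 0.6 0.01; 0.64 1.09; 0.68 0.95; 0.72 0.95; 0.76 0.61; 0.8 0.61; 0.84 0.61; 0.88 None;
```

```bash
python3 -m jog '[0.795,-0.733,0,0,0,0,1, 0.795,-0.733,0,0,0,0,1, 0.795,-0.733,0,0,0,0,1, 0.795,-0.733,0,0,0,0,1, 0.795,-0.733,0,0,0,0,1, 0.795,-0.733,0,0,0,0,1, 0.795,-0.733,0,0,0,0,1, 0.795,-0.733,0,0,0,0,1]' 60
python3 -m jog '[0.795,-0.733,0,0,0,0,1, 0.795,-0.733,0,0,0,0,1, 0.795,-0.733,0,0,0,0,1, 0.795,-0.733,0,0,0,0,1, 0.795,-0.733,0,0,0,0,1, 0.795,-0.733,0,0,0,0,1, 0.795,-0.733,0,0,0,0,1, 0.795,-0.733,0,0,0,0,1, 0.795,-0.733,0,0,0,0,1]'
cat > w.py <<'E'
from h import *
from scipy.spatial.transform import Rotation as Ro
def wrist(name):
    s=env.get_state();p,d=eyes.read_camera("wrist");cv2.imwrite("pics/%s.png"%name,p[...,::-1])
    c=eyes.calibration("wrist");X=np.array(c["tool_from_camera"])
    v,u=np.mgrid[:384,:512];Q=np.stack([(u-c["cx"])/c["fx"]*d,(v-c["cy"])/c["fy"]*d,d],-1)
    q=s["orientation"];R=Ro.from_quat([*q[1:],q[0]]).as_matrix()
    P=(Q@X[:3,:3].T+X[:3,3])@R.T+s["tcp_pos"]
    return s,p,d,P
E
python3 - <<'E'
from w import *
s,p,d,P=wrist("w1")
print(s["clock"],np.round(s["tcp_pos"],4),np.round(s["joint_pos"],2),np.round(s["orientation"],3))
for a,b in((.112,.126),(.018,.03)):
    m=(d>.05)&(P[...,2]>a)&(P[...,2]<b)&(np.hypot(P[...,0]-.485,P[...,1]-.257)<.09)
    Q=P[m];v,u=np.nonzero(m);print(m.sum(),Q.mean(0).round(4),((Q.min(0)+Q.max(0))/2).round(4),np.ptp(Q,0).round(4),cv2.minAreaRect((Q[:,:2]*1000).astype(np.float32)),u.mean(),v.mean())
E
```

```text
clock: 0.77
tcp_pos: [0.3267, 0.4032, 0.2311]
orientation: [-0.0, 0.148, 0.989, -0.0]
wrist_force: [0.1, -0.0, -1.1]
finger_gap: 0.0852
grip_force: 0.0
clock: 1.52
tcp_pos: [0.4841, 0.2586, 0.2312]
orientation: [-0.001, 0.146, 0.989, 0.0]
wrist_force: [0.6, -0.2, 0.3]
finger_gap: 0.0852
grip_force: 0.0
1.5167 [0.4841 0.2586 0.2312] [ 0.34  0.26 -0.02  1.29  0.    0.64] [-0.001  0.146  0.989  0.   ]
3205 [0.4834 0.2579 0.1197] [0.4846 0.2574 0.1173] [0.0561 0.0575 0.0103] ((484.6853942871094, 257.7759704589844), (56.69593811035156, 56.174652099609375), 37.709007263183594) 256.2302652106084 186.5129485179407
2266 [0.4659 0.2638 0.0242] [0.4853 0.2579 0.0246] [0.1017 0.1011 0.0104] ((485.1959533691406, 257.67071533203125), (83.97203826904297, 83.32537078857422), 73.00724792480469) 256.8305383936452 144.98852603706973
```

View pics/w1.png

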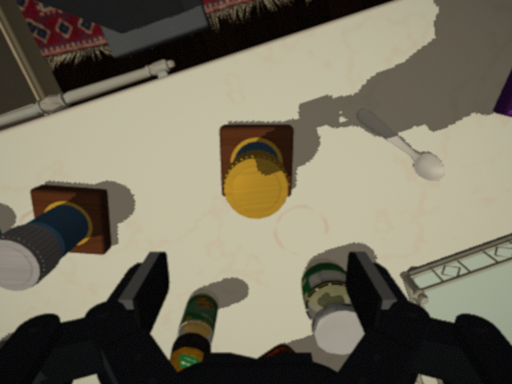

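The brass cap is centred at about (256,187) in the wrist view. The steel-capped jar at (45,240) is well clear. I measure the cap at (0.485, 0.2575), so I'll descend and grip.

```bash
python3 -m jog '[0.004,-0.003,-0.1,0,0,0,1, 0.004,-0.003,-0.2,0,0,0,1, 0.004,-0.003,-0.3,0,0,0,1, 0.004,-0.003,-0.4,0,0,0,1, 0.004,-0.003,-0.5,0,0,0,1, 0.004,-0.003,-0.6,0,0,0,1, 0.004,-0.003,-0.66,0,0,0,1, 0.004,-0.003,-0.71,0,0,0,1, 0.004,-0.003,-0.71,0,0,0,1, 0.004,-0.003,-0.71,0,0,0,1]'
python3 -m jog '[0,0,0,0,0,0,0.2, 0,0,0,0,0,0,0.2, 0,0,0,0,0,0,0, 0,0,0,0,0,0,-0.5, 0,0,0,0,0,0,-1, 0,0,0,0,0,0,-1, 0,0,0,0,0,0,-1, 0,0,0,0,0,0,-1, 0,0,0,0,0,0,-1, 0,0,0,0,0,0,-1]' 60
```

```text
clock: 2.4
tcp_pos: [0.4856, 0.2571, 0.0894]
orientation: [-0.0, 0.147, 0.989, -0.0]
wrist_force: [0.4, 0.4, 0.6]
finger_gap: 0.0858
grip_force: 0.0
clock: 3.23
tcp_pos: [0.4873, 0.2567, 0.091]
orientation: [0.001, 0.147, 0.989, 0.001]
wrist_force: [-1.9, 0.4, 5.9]
finger_gap: 0.0549
grip_force: 62.7
```

```bash
python3 -m jog '[0,0,0,0,0,0.03,-1, 0,0,0,0,0,0.06,-1, 0,0,0,0,0,0.09,-1, 0,0,0,0,0,0.12,-1, 0,0,0,0,0,0.15,-1, 0,0,0,0,0,0.18,-1, 0,0,0,0,0,0.21,-1, 0,0,0,0,0,0.24,-1, 0,0,0,0,0,0.24,-1]'
```

```text
clock: 3.98
tcp_pos: [0.4872, 0.2569, 0.091]
orientation: [0.001, -0.229, 0.973, 0.001]
wrist_force: [-1.9, 0.5, 5.1]
finger_gap: 0.055
grip_force: 62.7
```

```bash
python3 -m jog '[0,0,0,0,0,0.03,-1, 0,0,0,0,0,0.06,-1, 0,0,0,0,0,0.09,-1, 0,0,0,0,0,0.12,-1, 0,0,0,0,0,0.15,-1, 0,0,0,0,0,0.18,-1, 0,0,0,0,0,0.21,-1, 0,0,0,0,0,0.24,-1, 0,0,0,0,0,0.24,-1, 0,0,0,0,0,0.24,-1]'; python3 -c "
from h import *
s=env.get_state();print(s['joint_pos'],s['ft_torque'])"
```

```text
clock: 4.82
tcp_pos: [0.4865, 0.2574, 0.091]
orientation: [0.001, -0.57, 0.822, 0.001]
wrist_force: [-4.7, 2.5, 6.6]
finger_gap: 0.055
grip_force: 62.8
[ 0.33950734  0.34674025 -0.26348428  0.95865458  0.00239514 -0.87381988] [0.49715089 0.67437818 0.108656  ]
```

```bash
python3 -m jog '[0,0,0.02,0,0,0,-1, 0,0,0.04,0,0,0,-1, 0,0,0.06,0,0,0,-1, 0,0,0.06,0,0,0,-1]'
```

```text
clock: 5.15
tcp_pos: [0.4873, 0.2566, 0.1025]
orientation: [0.001, -0.57, 0.822, -0.0]
wrist_force: [0.1, 3.2, -0.5]
finger_gap: 0.0546
grip_force: 64.3
```

```bash
python3 -m jog '[0,0,0.06,0,0,0,-1, 0,0,0.12,0,0,0,-1, 0,0,0.18,0,0,0,-1, 0,0,0.24,0,0,0,-1, 0,0,0.32,0,0,0,-1, 0,0,0.42,0,0,0,-1, 0,0,0.52,0,0,0,-1, 0,0,0.6,0,0,0,-1, 0,0,0.6,0,0,0,-1]'
python3 - <<'E'
from w import *
s,p,d,P=wrist("w2");print(np.round(s["tcp_pos"],4),s["wrist_force"],s["grip_force"])
p2,d2=eyes.read_camera("side");i=np.hstack([cv2.resize(p,(400,300)),cv2.resize(p2[120:260,180:340],(343,300))]);cv2.imwrite("pics/c2.png",i[...,::-1])
h=cv2.cvtColor(p2,cv2.COLOR_RGB2HSV);Q=cloud("side",d2)[(cv2.inRange(h,(15,90,60),(28,255,255))>0)];Q=Q[(abs(Q[:,1]-.26)<.06)&(Q[:,2]>.12)&(abs(Q[:,0]-.485)<.06)]
print(len(Q),Q.min(0),Q.max(0))
E
```

```text
clock: 5.9
tcp_pos: [0.4884, 0.2562, 0.2251]
orientation: [0.003, -0.569, 0.822, -0.001]
wrist_force: [0.5, 0.1, -0.8]
finger_gap: 0.0551
grip_force: 64.8
[0.4884 0.2562 0.2251] [ 0.52449431  0.05041439 -0.83743758] 64.80606090277433
288 [0.4630184  0.23040769 0.21609268] [0.51475595 0.29002588 0.26440702]
```

View pics/c2.png

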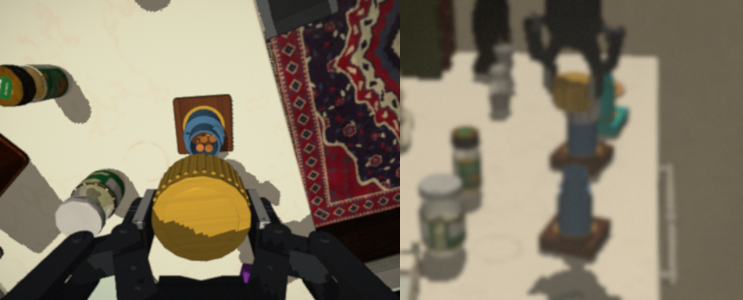

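The cap is held, with the open blue jar below it at (204,135) in the left half. It may be tilted, so I'll fit its top plane.

```bash
cat >> w.py <<'E'
def capfit(name):
    s,p,d,P=wrist(name);h=cv2.cvtColor(p,cv2.COLOR_RGB2HSV)
    t=s["tcp_pos"];n=np.linalg.norm(P[...,:2]-t[:2],axis=-1)
    # top face: above tcp
    m=(cv2.inRange(h,(13,90,40),(30,255,255))>0)&(d>.02)&(n<.045)
    G=P.copy();gx=np.cross(np.roll(P,-2,1)-np.roll(P,2,1),np.roll(P,-2,0)-np.roll(P,2,0));gx/=np.linalg.norm(gx,axis=-1,keepdims=True)+1e-12
    mt=m&(abs(gx[...,2])>.85);mt=cv2.erode(mt.astype(np.uint8),np.ones((3,3)))>0
    Q=P[mt]
    for _ in range(4):
        c=np.median(Q,0);N=np.linalg.svd(Q-Q.mean(0),full_matrices=False)[2][2];N*=np.sign(N[2]);r=(Q-Q.mean(0))@N;Q=Q[abs(r)<max(.0015,1.5*r.std())]
    print(len(Q),"tcp",np.round(t,4),"top centre",Q.mean(0).round(4),"normal",N.round(3),"tilt deg",np.degrees(np.arccos(N[2])).round(1),"brass zrange",np.percentile(P[m][:,2]-t[2],[1,50,99]).round(4),"mid",((Q.min(0)+Q.max(0))/2).round(4),"ext",np.ptp(Q,0).round(3))
    return s,p,d,P
E
python3 -c "
from w import *
capfit('w3')"
```

```text
226 tcp [0.4869 0.2559 0.2216] top centre [0.4893 0.2588 0.2292] normal [0.874 0.485 0.016] tilt deg 89.1 brass zrange [-0.197   0.0287  0.0306] mid [0.4903 0.2553 0.1381] ext [0.037 0.046 0.228]
```

```bash
python3 - <<'E'
import re
s=open("w.py").read()
a=s.index("    G=P.copy()");b=s.index("    Q=P[mt]")
open("w.py","w").write(s[:a]+"    mt=cv2.erode((m&(P[...,2]-t[2]>.012)).astype(np.uint8),np.ones((5,5)))>0\n"+s[b:])
E
python3 - <<'E'
from w import *
s,p,d,P=capfit('w4')
for v in range(180,340,12):print(v,(P[v,256]-s["tcp_pos"]).round(4))
E
```

```text
8827 tcp [0.4863 0.2558 0.2206] top centre [0.4846 0.2514 0.2497] normal [ 0.002 -0.012  1.   ] tilt deg 0.7 brass zrange [-0.196   0.0287  0.0306] mid [0.4849 0.2533 0.2496] ext [0.054 0.054 0.003]
180 [ 0.0006 -0.0003 -0.1315]
192 [ 0.0042  0.0093 -0.1276]
204 [-0.0101 -0.0277  0.0052]
216 [-0.0099 -0.0272  0.0183]
228 [-0.0096 -0.0264  0.0287]
240 [-0.0077 -0.0213  0.0285]
252 [-0.0058 -0.0162  0.0287]
264 [-0.004  -0.0115  0.0298]
276 [-0.0018 -0.0057  0.0293]
288 [ 0.0003 -0.0002  0.0296]
300 [0.0024 0.0055 0.0297]
312 [0.0048 0.0117 0.0294]
324 [0.0073 0.0184 0.0288]
336 [ 0.0946  0.248  -0.2206]
```

The cap is level (0.7° tilt) and its bottom is about 7 mm below the TCP. I'll carry it to the mat.

```bash
python3 -m jog '[0,-0.1,0,0,0,0,-1, 0,-0.2,0,0,0,0,-1, 0,-0.35,0,0,0,0,-1, 0,-0.5,0,0,0,0,-1, 0,-0.65,0,0,0,0,-1, 0,-0.8,0,0,0,0,-1, 0,-0.95,0,0,0,0,-1]'
python3 -m jog '[0,-0.15,0,0,0,0,-1, 0,-0.3,0,0,0,0,-1, 0,-0.45,0,0,0,0,-1, 0,-0.6,0,0,0,0,-1, 0,-0.75,0,0,0,0,-1, 0,-0.9,0,0,0,0,-1]'
python3 -m jog '[-0.01,-0.15,0,0,0,0,-1, -0.01,-0.3,0,0,0,0,-1, -0.01,-0.45,0,0,0,0,-1, -0.01,-0.6,0,0,0,0,-1, -0.01,-0.72,0,0,0,0,-1, -0.01,-0.8,0,0,0,0,-1, -0.01,-0.85,0,0,0,0,-1, -0.01,-0.85,0,0,0,0,-1, -0.01,-0.85,0,0,0,0,-1, -0.01,-0.85,0,0,0,0,-1]'
python3 - <<'E'
from w import *
s,p,d,P=capfit('w5');h=cv2.cvtColor(p,cv2.COLOR_RGB2HSV)
m=(P[...,2]>.002)&(P[...,2]<.014)&(h[...,1]>70)&(np.hypot(P[...,0]-.4827,P[...,1]+.287)<.07)&(d>.05)
Q=P[m];print(s["clock"],np.round(s["joint_pos"],2),"mat",m.sum(),Q.min(0).round(3),Q.max(0).round(3))
E
```

```text
clock: 6.68
tcp_pos: [0.4853, 0.0648, 0.2198]
orientation: [-0.001, -0.57, 0.822, 0.001]
wrist_force: [1.0, -0.6, -0.8]
finger_gap: 0.0548
grip_force: 64.8
clock: 7.18
tcp_pos: [0.4853, -0.115, 0.2198]
orientation: [-0.001, -0.57, 0.822, 0.001]
wrist_force: [0.5, 0.3, -0.4]
finger_gap: 0.0546
grip_force: 64.8
clock: 8.02
tcp_pos: [0.4843, -0.2824, 0.2211]
orientation: [-0.0, -0.57, 0.822, 0.001]
wrist_force: [-0.2, 0.5, -0.8]
finger_gap: 0.055
grip_force: 64.8
9036 tcp [ 0.4843 -0.2824  0.2211] top centre [ 0.4819 -0.2866  0.2502] normal [ 0.001 -0.013  1.   ] tilt deg 0.7 brass zrange [-0.2159  0.0283  0.0305] mid [ 0.4829 -0.285   0.2501] ext [0.054 0.053 0.003]
8.0167 [-0.67  0.29 -0.01  1.27  0.   -1.88] mat 6629 [ 0.429 -0.341  0.002] [ 0.537 -0.232  0.009]
```

View pics/w5.png

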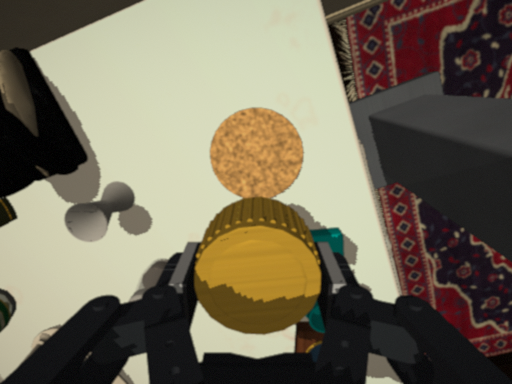

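The mat at (256,153) measures about (0.483, -0.2865) and the cap is right over it. The turquoise decoy is clear, so I'll descend.

```bash
python3 -m jog '[0,0,-0.1,0,0,0,-1, 0,0,-0.2,0,0,0,-1, 0,0,-0.3,0,0,0,-1, 0,0,-0.4,0,0,0,-1, 0,0,-0.5,0,0,0,-1, 0,0,-0.6,0,0,0,-1, 0,0,-0.7,0,0,0,-1, 0,0,-0.8,0,0,0,-1, 0,0,-0.88,0,0,0,-1, 0,0,-0.94,0,0,0,-1, 0,0,-0.94,0,0,0,-1, 0,0,-0.94,0,0,0,-1]'
python3 -m jog '[0,0,-0.02,0,0,0,-1, 0,0,-0.04,0,0,0,-1, 0,0,-0.055,0,0,0,-1, 0,0,-0.055,0,0,0,-1, 0,0,-0.055,0,0,0,-1, 0,0,-0.055,0,0,0,-1]'
```

```text
clock: 9.07
tcp_pos: [0.4842, -0.2824, 0.0332]
orientation: [-0.0, -0.57, 0.821, 0.001]
wrist_force: [-0.5, -0.5, -0.5]
finger_gap: 0.0546
grip_force: 64.8
clock: 9.57
tcp_pos: [0.4845, -0.2839, 0.0225]
orientation: [0.0, -0.57, 0.822, -0.0]
wrist_force: [0.0, -0.2, -1.5]
finger_gap: 0.0545
grip_force: 64.8
```

Cap bottom is at about 16 mm. I'll lower in small steps until it touches.

```bash
python3 -m jog '[0,0,-0.015,0,0,0,-1, 0,0,-0.03,0,0,0,-1, 0,0,-0.04,0,0,0,-1, 0,0,-0.04,0,0,0,-1, 0,0,-0.04,0,0,0,-1]'; python3 -m jog '[0,0,-0.005,0,0,0,-1, 0,0,-0.005,0,0,0,-1, 0,0,-0.005,0,0,0,-1]'
```

```text
clock: 9.98
tcp_pos: [0.4844, -0.2837, 0.0142]
orientation: [-0.0, -0.57, 0.822, 0.0]
wrist_force: [-0.9, 0.4, -0.5]
finger_gap: 0.055
grip_force: 64.8
clock: 10.23
tcp_pos: [0.4843, -0.2838, 0.014]
orientation: [-0.0, -0.57, 0.822, -0.0]
wrist_force: [-2.6, 2.0, 6.7]
finger_gap: 0.0544
grip_force: 65.4
```

Contact at 6.7 N, so I'll release.

```bash
python3 -m jog '[0,0,0,0,0,0,0.4, 0,0,0,0,0,0,0.5, 0,0,0,0,0,0,0.7, 0,0,0,0,0,0,0.9, 0,0,0,0,0,0,1, 0,0,0,0,0,0,1, 0,0,0,0,0,0,1, 0,0,0,0,0,0,1, 0,0,0,0,0,0,1]'
python3 -m jog '[0,0,0.05,0,0,0,1, 0,0,0.1,0,0,0,1, 0,0,0.2,0,0,0,1, 0,0,0.35,0,0,0,1, 0,0,0.5,0,0,0,1, 0,0,0.65,0,0,0,1, 0,0,0.8,0,0,0,1, 0,0,0.9,0,0,0,1, 0,0,0.9,0,0,0,1, 0,0,0.9,0,0,0,1]'
python3 - <<'E'
from w import *
s,p,d,P=wrist("w6")
m=(d>.05)&(P[...,2]>.03)&(P[...,2]<.06)&(np.hypot(P[...,0]-.483,P[...,1]+.287)<.07)
Q=P[m];top=Q[Q[:,2]>.037];N=np.linalg.svd(top-top.mean(0),full_matrices=False)[2][2]
print(s["clock"],((Q.min(0)+Q.max(0))/2).round(4),np.median(top,0),abs(N),s["wrist_force"])
E
```

```text
clock: 10.98
tcp_pos: [0.4844, -0.2837, 0.0133]
orientation: [-0.0, -0.57, 0.822, 0.0]
wrist_force: [0.2, -0.1, -0.3]
finger_gap: 0.0858
grip_force: 0.0
clock: 11.82
tcp_pos: [0.4854, -0.2845, 0.196]
orientation: [0.001, -0.57, 0.822, -0.002]
wrist_force: [0.5, 0.1, -0.5]
finger_gap: 0.0852
grip_force: 0.0
11.8167 [ 0.483  -0.2856  0.0378] [ 0.48247901 -0.28663039  0.04307563] [0.00403273 0.01400711 0.99989376] [ 0.52174554  0.12728706 -0.49693555]
```

View pics/w6.png

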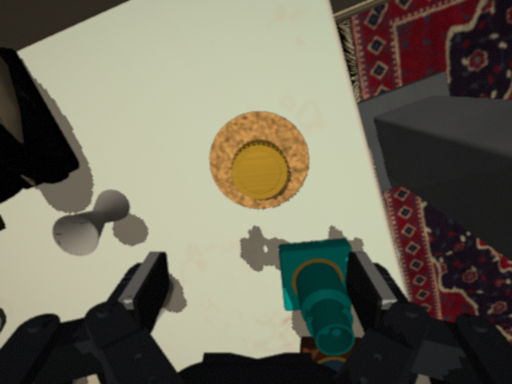

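The cap stands upright and centred on the mat at (260,169), and the gripper is clear. I'll hand in.

```bash
python3 -c "
from workcell import env
print(env.hand_in())"
```

```text
the job is handed in; nothing more can be done
None
```

I unscrewed the brass cap about 86°, lifted it straight off the blue jar, set it upright on the centre of the cork mat and let go, never touching the steel-capped jar; the job is handed in at about 12 s, but no verdict was returned.

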